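# Take a drilling jig apart

### The job

Take the drilling jig apart from the top down, one piece at a time, keeping the plates level and lifting them straight up off the two pins: put the brass weight in the middle of the round black mat, the aluminium guide plate on the blue rest, the dark walnut block on the green rest and the pale plywood board on the red rest. Set each piece down gently rather than dropping it, centred on its place and, for the plates, lying lengthwise along the rest. Do not knock the glass jar.

Things in the scene. Friction and masses are not known exactly. Their poses are not given: they have to be found in the camera images.
- jig: Drilling jig, fixed: dark steel base 130 x 70 x 10 mm, two upright pins of 8 mm diameter at x = -30 and +30 mm, ending 72 mm above the table, each on a 20 mm round shoulder, top at 30 mm. On the pins, from below: plywood board, walnut block, guide plate; the weight stands loose on top between the pins. Origin: centre of its underside, on the table; x along the line of the pins, z up.
- weight: Brass hold-down weight: cylinder of 40 mm diameter and 34 mm height with a knob of 18 mm diameter above it, 46 mm high in all; about 350 g. It stands on the guide plate between the pins, 64 mm above the table. Origin: centre of its underside; z up.
- guide_plate: Aluminium drill guide plate, 90 (x) x 66 (y) x 8 (z) mm, about 130 g, with two 10 mm holes at x = -30 and +30 mm through which the pins pass; underside 56 mm above the table at the start. Origin: centre of its underside; x along its length, z up. Grip across the 66 mm width at mid-length, where it overhangs the piece below.
- walnut_block: Dark walnut workpiece, 120 (x) x 56 (y) x 14 (z) mm, about 80 g, with two 10 mm pin holes at x = -30 and +30 mm; underside 42 mm above the table at the start, its ends sticking out beyond the guide plate. Origin: centre of its underside; x along its length, z up. Grip across the 56 mm width at mid-length, where it overhangs the piece below.
- spoil_board: Pale plywood spoil board, 150 (x) x 46 (y) x 12 (z) mm, about 60 g, with two 10 mm pin holes at x = -30 and +30 mm; underside 30 mm above the table at the start, the lowest piece, its ends sticking out farthest. Origin: centre of its underside; x along its length, z up. Grip across the 46 mm width at mid-length; 20 mm are free below it.
- mat: Round black rubber mat, fixed, 84 mm diameter, 8 mm thick: the place of the brass weight. Origin: centre of its underside, on the table.
- blue_rest: The place of the guide plate. Blue rest, fixed: strip 110 mm long (x), 30 mm wide (y), 5 mm thick, with two crossbars at x = -33 and +33 mm, each 14 mm (x) by 66 mm (y), tops 20 mm above the table. The piece lies on the crossbars; the fingers fit between them. Origin: centre of its underside, on the table; x along its length, z up.
- green_rest: The place of the walnut block. Green rest, fixed: strip 130 mm long (x), 30 mm wide (y), 5 mm thick, with two crossbars at x = -33 and +33 mm, each 14 mm (x) by 56 mm (y), tops 20 mm above the table. The piece lies on the crossbars; the fingers fit between them. Origin: centre of its underside, on the table; x along its length, z up.
- red_rest: The place of the plywood board. Red rest, fixed: strip 160 mm long (x), 30 mm wide (y), 5 mm thick, with two crossbars at x = -33 and +33 mm, each 14 mm (x) by 50 mm (y), tops 20 mm above the table. The piece lies on the crossbars; the fingers fit between them. Origin: centre of its underside, on the table; x along its length, z up.
- jar: Closed glass jar with a steel lid, 56 mm diameter, 70 mm high, standing loose on the table; not to be knocked. Origin: centre of its underside.
Not all that is in view belongs to the job. Leave any pink or purple look-alike of the red_rest alone.

How it is judged:
By the outcome, as a careful person would: the job done as asked, in the order asked, and still so for the second after the job is handed in, with the robot touching nothing.
It also fails if it takes over 134 s, if anything falls off the work surface, if the arm or the gripper's body presses on something with over 40 N, if the wrist force passes 120 N, or if a joint passes its speed limit or range.

### The arm

A 7-joint arm with a two-finger parallel gripper is mounted at the origin on the work surface. World frame = base frame: x ahead of the robot, y to its left, z up, the work surface at z = 0. Lengths are in m, angles in rad, forces in N, time in s.
With the tool pointing down it reaches from about 0.425 to 0.825 m from the base axis. Payload 3.6 kg.
Tool frame: the origin (TCP) lies midway between the tips of the shut fingers; the grasp point (between the pads) lies 19 mm behind it; z points along the fingers, y is the line along which they close (so a half turn about z gives the same grasp; the last joint's range is limited). The gripper opens to 85 mm and grips with 20 to 120 N. Pads are 22 mm wide; open, the fingers measure 114 mm over their backs; the gripper's body (76 mm by 85 mm) begins 54 mm behind the grasp point. The pads swing forward as they close: fully open they stand 13 mm farther back than shut.
Start: joints at [-1.222, 0.615, -0.013, 1.423, 0.008, 1.103, -0.04], TCP at [0.239, 0.605, 0.2] pointing down, gripper open.
Joint ranges: [-3.12, 3.12], [-0.3, 2.06], [-1.34, 1.32], [0.26, 2.42], [-1.36, 4.5], [0.01, 1.98], [-2.84, 2.84]. Speed limits (rad/s): [2.79, 2.79, 3.14, 3.14, 3.14, 3.14, 3.14].

### API

Orientations are given as a unit quaternion [x, y, z, w].
In Python, from station import * gives the robot as it stands. The module is installed in compiled form; this text tells all that it offers.
- The arm moves only by the tool servo_tool, never from a script. Its argument "moves" is text: rows parted by semicolons, each of 5 numbers parted by spaces: the closure, from 0 (fully open) to 1 (shut), then the shift along the tool's x, y, z in cm, then the turn about the tool's z in rad. A call has 1 to 20 rows; each row shifts and turns the commanded pose from where the row before left it, along the tool's axes as they then stand; what a row does not reach is not made up. A row lasts 1/12 s, in which the tool goes at most 41.7 mm and 7.16 degrees, less where a joint would pass 70% of its speed; a pose out of reach is approached as far as the arm can. A call is refused whole if a number of a shift passes 4.17 or a number of a turn 0.125, either way. A call with a gripper value outside its range is refused whole. The fingers move at their own pace and stop on an object; "force" is the grip in N (left out, the last holds). Time passes only in rows, so rows that do not move let the fingers close. It gives the time, the measured TCP pose, the force, the opening and the grip force at its end, in the units of the state.
- get_state(): the state, without advancing time (a new reading comes with each control period).
- capture(name): name is "scene" or "side" or "wrist"; returns the picture (420x560x3 uint8, red, green, blue); there is no depth.
- camera_params(name): a dict with "intrinsics" (3x3 intrinsics, pixels), "extrinsics" (4x4, takes a point from world to camera coordinates); the wrist camera has in their place "T_tool_cam" (4x4, takes a point from camera to tool coordinates, whose origin is the TCP and whose axes are the flange's). Camera axes: x right, y down, z forward; pixel columns grow to the right and rows downward; lengths in m; the calibration is good to about 2 mm. A picture is of the moment at which its call begins: read the wrist's pose just before it. camera_params takes no time and is no camera call.
- sign_off(): hands the job in; it is judged then, once.
The state is a dict: "t": time; "joints": joint angles; "dq": joint speeds; "joint_efforts": joint torques, N m; "tool_pos": TCP position; "tcp_rot": TCP orientation; "force": force on the tool from outside, world axes, zero at the start; "moment": the same for the moment, N m; "opening": finger opening in m; "gripper_force": force on a finger pad.
Only numpy, scipy, OpenCV 4.12 (cv2) and the standard library are available. Lean on these libraries where they do the work, as an engineer would, in place of code of your own. Each camera call takes 0.05 s, during which the arm holds its last target. There are 200 camera calls.

## Working session

There is one attempt and no reset: what is moved stays moved. The work goes in short steps, Python scripts to look and compute and a tool call to move; the robot and the scene stay as the last step left them, time stands still between calls to the robot, and variables do not carry over. Pictures are saved under pics/ and viewed, at most 14 in all, crops included, and the job is handed in when it is done.

Besides the shell and the picture viewer there is one more tool, called after ">>>" in YAML: its name, and indented under it one key for each argument. servo_tool: Moves the arm, as the interface text tells. Its arguments: {"type":"object","properties":{"moves":{"type":"string"},"force":{"type":"number"}},"required":["moves"]}

```bash
mkdir -p pics
python3 - <<'E'
from station import *
import cv2
s=get_state();print(s)
for n in("scene","side"):
    im=capture(n);cv2.imwrite(f"pics/{n}0.png",cv2.resize(im[:,:,::-1],(800,600),interpolation=cv2.INTER_CUBIC))
    p=camera_params(n);print(p)
print(camera_params("wrist"))
E
```

```text
{'t': 0.0, 'joints': array([-1.22146696,  0.61591648, -0.01261842,  1.42491175,  0.00808151,
        1.10340506, -0.0404485 ]), 'dq': array([-0.00152248, -0.00139701, -0.00039681,  0.00164992,  0.0007386 ,
        0.00030319, -0.00139051]), 'joint_efforts': array([ 7.40337218e-04, -4.69219601e+01,  2.59481175e-01, -1.71030307e+01,
        9.93909489e-03,  9.96745715e-03,  2.57882078e-06]), 'tool_pos': array([0.23825185, 0.6038434 , 0.19863576]), 'tcp_rot': array([ 1.86804922e-01,  9.82396174e-01, -1.27455386e-03, -2.31955550e-04]), 'force': array([ 0.61720736, -0.12923255, -0.62527852]), 'moment': array([-0.0258305 , -0.02183877,  0.03322911]), 'gripper_force': 0.0, 'opening': 0.08529976322258201}
{'intrinsics': array([[464.52817266,   0.        , 278.92524919],
       [  0.        , 464.52817266, 209.90980808],
       [  0.        ,   0.        ,   1.        ]]), 'extrinsics': array([[-0.5332214 ,  0.84591903,  0.00979456,  0.32922394],
       [ 0.5007866 ,  0.32495767, -0.80225638, -0.15004971],
       [-0.68182675, -0.42287529, -0.5968993 ,  1.52153268],
       [ 0.        ,  0.  
[... 292 characters left out ...]
.1801878 ,  0.73615815, -0.65238296,  0.19893661],
       [ 0.14605736, -0.63586204, -0.75785666,  0.92458897],
       [ 0.        ,  0.        ,  0.        ,  1.        ]])}
{'intrinsics': array([[344.12783346,   0.        , 278.44370575],
       [  0.        , 344.12783346, 200.96909524],
       [  0.        ,   0.        ,   1.        ]]), 'T_tool_cam': array([[ 7.92445250e-04, -9.44534487e-01, -3.28411289e-01,
         8.49494759e-02],
       [ 9.99997966e-01,  1.35760078e-03, -1.49159647e-03,
        -5.88084241e-04],
       [ 1.85471573e-03, -3.28409439e-01,  9.44533642e-01,
        -1.75204995e-01],
       [ 0.00000000e+00,  0.00000000e+00,  0.00000000e+00,
         1.00000000e+00]])}
```

View pics/scene0.png

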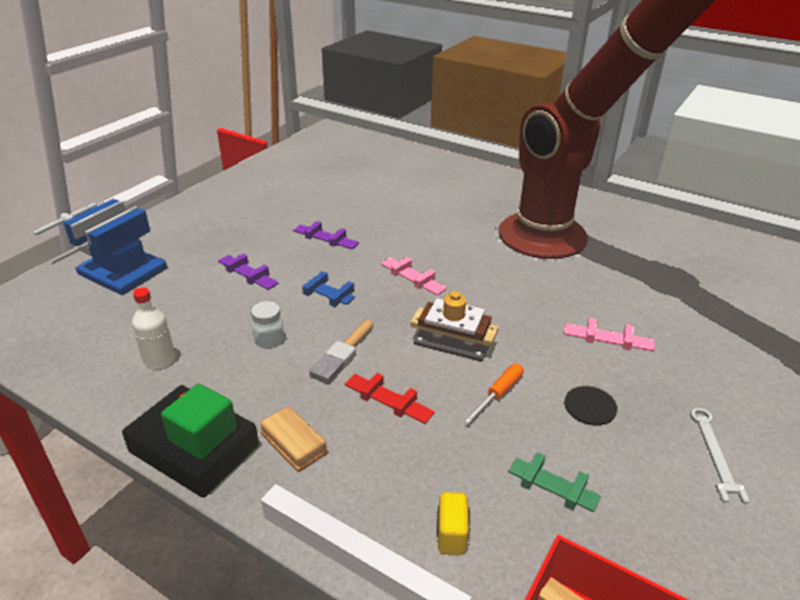

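View pics/side0.png

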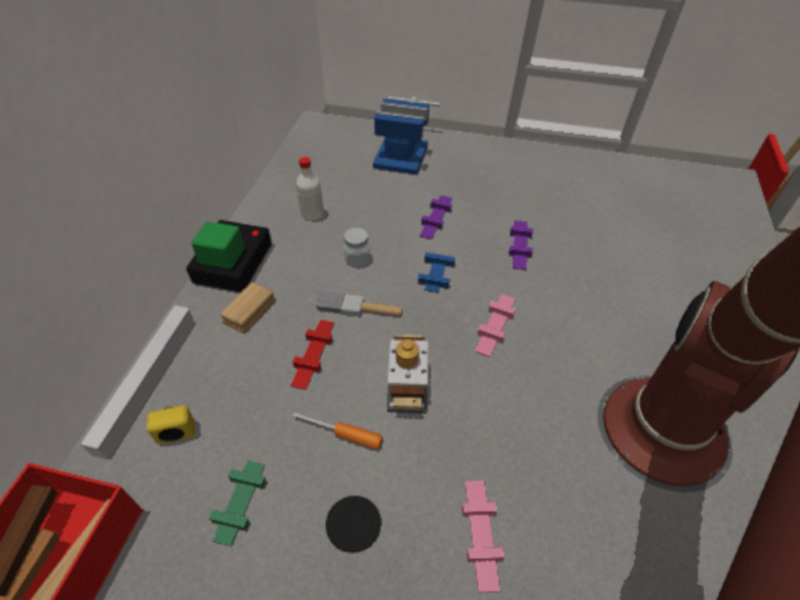

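The scene view (800x600) shows the jig at (455,325), red rest at (390,398), blue at (329,289), green at (555,482), mat at (590,405) and jar at (267,325). The pink and purple rests are decoys. Next I'll fit silhouettes in both views and crop the jig.

```bash
cat > fit.py <<'E'
from station import *
import numpy as np, cv2
from scipy.optimize import minimize
def box(x0,x1,y0,y1,z0,z1): return np.array([[x,y,z] for x in(x0,x1) for y in(y0,y1) for z in(z0,z1)],float)
def rest(L,W): return [box(-L/2,L/2,-.015,.015,0,.005)]+[box(c-.007,c+.007,-W/2,W/2,0,.02) for c in(-.033,.033)]
def cyl(r,z0,z1):
    a=np.linspace(0,6.283,40); return np.array([[r*np.cos(t),r*np.sin(t),z] for t in a for z in(z0,z1)])
def proj(P,K,E):
    c=P@E[:3,:3].T+E[:3,3]; u=c@K.T; return u[:,:2]/u[:,2:]
def place(P,q):
    c,s=np.cos(q[2]),np.sin(q[2]); return P@np.array([[c,s,0],[-s,c,0],[0,0,1]])+[q[0],q[1],0]
def back(uv,K,E,z):
    d=E[:3,:3].T@np.linalg.solve(K,[uv[0],uv[1],1]); o=-E[:3,:3].T@E[:3,3]; return o+d*(z-o[2])/d[2]
def soft(parts,q,K,E,S=4):
    m=np.zeros((420*S,560*S),np.uint8)
    for P in parts: cv2.fillConvexPoly(m,cv2.convexHull(np.round((proj(place(P,q),K,E)+.5)*S).astype(np.int32)),255)
    return cv2.resize(m,(560,420),interpolation=cv2.INTER_AREA)/255.
def fit(parts,views,q0):
    f=lambda q:sum(((soft(parts,q,K,E)-m)**2).sum()/m.sum() for m,K,E in views)
    best=None
    for dy in ([0,.4,-.4,.8,-.8,1.57] if best is None else [0]):
        r=minimize(f,[q0[0],q0[1],q0[2]+dy],method="Nelder-Mead",options=dict(initial_simplex=[[q0[0],q0[1],q0[2]+dy],[q0[0]+.01,q0[1],q0[2]+dy],[q0[0],q0[1]+.01,q0[2]+dy],[q0[0],q0[1],q0[2]+dy+.2]],xatol=1e-5,fatol=1e-5))
        if best is None or r.fun<best.fun: best=r
    return best
E
cat > m1.py <<'E'
from fit import *
V={n:(capture(n),camera_params(n)) for n in("scene","side")}
np.save("scene.npy",V["scene"][0]);np.save("side.npy",V["side"][0])
obj={"red":(rest(.16,.05),(390,398),(313,354),lambda h,s,v:((h<6)|(h>174))&(s>150)&(v>70)),
"blue":(rest(.11,.066),(329,289),(437,271),lambda h,s,v:(h>100)&(h<122)&(s>110)),
"green":(rest(.13,.056),(555,482),(238,502),lambda h,s,v:(h>60)&(h<95)&(s>80)),
"mat":([cyl(.042,0,.008)],(590,405),(354,523),lambda h,s,v:(v<55))}
for k,(parts,*px,fn) in obj.items():
    views=[];g=[]
    for (n,(im,p)),c in zip(V.items(),px):
        hsv=cv2.cvtColor(im,cv2.COLOR_RGB2HSV).astype(int);m=fn(*np.moveaxis(hsv,2,0)).astype(np.uint8)
        c=(c[0]*.7,c[1]*.7);w=np.zeros_like(m);cv2.circle(w,(int(c[0]),int(c[1])),50,1,-1);m=m*w
        _,lab,st,ce=cv2.connectedComponentsWithStats(m); 
        m=(lab==1+np.argmax(st[1:,4])).astype(float)
        views.append((m,p["intrinsics"],p["extrinsics"]));g.append(back(c,p["intrinsics"],p["extrinsics"],.01))
    print(k,"px",[int(v[0].sum()) for v in views],"guess",np.round(g,3)[:,:2].tolist())
    q0=[*(g[0]+g[1])[:2]/2,0]
    r=fit(parts,views,q0);print("  both",np.round(r.x,4),round(r.fun,3),"each",[np.round(fit(parts,[v],r.x).x,4).tolist() for v in views])
for n,c in(("scene",(267,325)),("side",(356,247))):
    p=V[n][1];print("jar",back((c[0]*.7,c[1]*.7),p["intrinsics"],p["extrinsics"],.035))
a=V["scene"][0][195:260,280:360];b=V["side"][0][225:300,260:310]
cv2.imwrite("pics/jig.png",np.hstack([cv2.resize(a,(480,390),interpolation=cv2.INTER_CUBIC),cv2.resize(b,(260,390),interpolation=cv2.INTER_CUBIC)])[:,:,::-1])
E
time python3 m1.py
```

```text
red px [757, 615] guess [[0.638, -0.004], [0.627, -0.001]]
  both [ 0.6318 -0.012  -1.5752] 0.299 each [[0.6306, -0.0129, -1.5643], [0.6321, -0.012, 1.5759]]
blue px [176, 376] guess [[0.448, -0.271], [0.444, -0.27]]
  both [ 0.4474 -0.2765  1.6254] 1.804 each [[0.4358, -0.2626, 2.2751], [0.4479, -0.276, 1.6004]]
green px [898, 929] guess [[0.651, 0.286], [0.646, 0.29]]
  both [0.6477 0.2833 1.5838] 0.368 each [[0.6482, 0.2832, 1.5981], [0.648, 0.284, 1.5839]]
mat px [83, 1169] guess [[0.476, 0.277], [0.465, 0.279]]
  both [ 0.4666  0.2749 -0.1602] 8.933 each [[0.4666, 0.2749, 1.6107], [0.4683, 0.2761, 0.2809]]
jar [ 0.62427629 -0.2750794   0.035     ]
jar [ 0.62320353 -0.27504453  0.035     ]
real	0m58.077s
user	1m38.182s
sys	0m43.248s
```

View pics/jig.png

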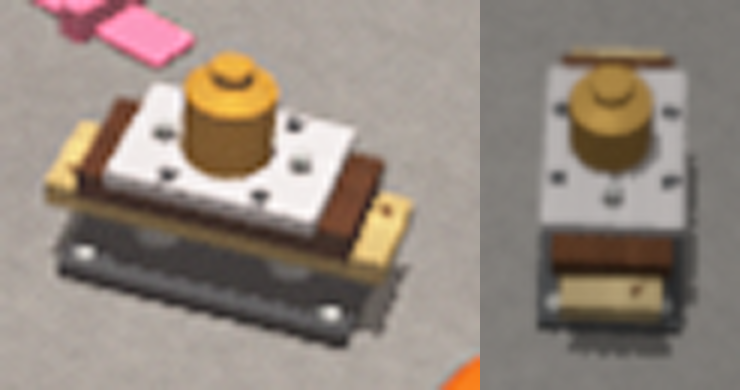

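Both crops show the jig clearly. The guide plate's top corners are at (158,83), (355,128), (318,222) and (105,180) on the left, and (547,67), (684,70), (687,228) and (540,226) on the right. The knob top is at (233,63) and (613,78).

Run:
```python
from fit import *
A=[(158,83),(355,128),(318,222),(105,180),(233,63)]
B=[(67,67),(204,70),(207,228),(60,226),(133,78)]
for n,P,s,o in(("scene",A,6,(280,195)),("side",B,5.2,(260,225))):
    p=camera_params(n);K,E=p["intrinsics"],p["extrinsics"]
    W=[back(((x+.5)/s-.5+o[0],(y+.5)/s-.5+o[1]),K,E,z) for (x,y),z in zip(P,[.064]*4+[.11])]
    W=np.array(W)[:,:2];print(n,np.round(W,4).tolist(),"c",W[:4].mean(0))
    d=[np.linalg.norm(W[i]-W[(i+1)%4]) for i in range(4)];print(np.round(d,3))
    for i,j in((0,1),(3,2),(1,2),(0,3)):
        v=W[j]-W[i];print(round(np.arctan2(v[1],v[0]),3),end=" ")
    print()
# current tool
from scipy.spatial.transform import Rotation as R
s=get_state();print(s["t"],R.from_quat(s["tcp_rot"]).as_matrix().round(3))
```

```text
scene [[0.4211, -0.0412], [0.4034, 0.0454], [0.4687, 0.0609], [0.4922, -0.0261], [0.4475, 0.007]] c [0.44633746 0.00974982]
[0.088 0.067 0.09  0.073]
1.772 1.835 0.233 0.208 
side [[0.4875, -0.0277], [0.4222, -0.0417], [0.4026, 0.0475], [0.4683, 0.0624], [0.4477, 0.0059]] c [0.44514167 0.01013042]
[0.067 0.091 0.067 0.092]
-2.93 -2.919 1.786 1.782 
0.2 [[-0.93   0.367 -0.001]
 [ 0.367  0.93  -0.002]
 [ 0.    -0.002 -1.   ]]
```

>>> servo_tool:
  moves: "0 0 0 0 0.1225;0 0 0 0 0.1225;0 0 0 0 0.1225;0 0 0 0 0.1225;0 0 0 0 0.1225;0 0 0 0 0.1225;0 0 0 0 0.1225;0 0 0 0 0.1225;0 -3.2 1.97 -0.83 0;0 -3.2 1.97 -0.83 0;0 -3.2 1.97 -0.83 0;0 -3.2 1.97 -0.83 0;0 -3.2 1.97 -0.83 0;0 -3.2 1.97 -0.83 0;0 -3.2 1.97 -0.83 0;0 -3.2 1.97 -0.83 0;0 -3.2 1.97 -0.83 0;0 -3.2 1.97 -0.83 0;0 -3.2 1.97 -0.83 0;0 -3.2 1.97 -0.83 0"
  force: 40

```text
t: 1.87
tool_pos: [0.5522, 0.2785, 0.2997]
tcp_rot: [0.627, 0.779, -0.0, -0.0]
force: [0.2, 1.2, 0.3]
opening: 0.0853
gripper_force: 0.0
```

```bash
cat > w.py <<'E'
from fit import *
import sys,json
from scipy.spatial.transform import Rotation as R
OBJ={"red":(rest(.16,.05),lambda h,s,v:((h<6)|(h>174))&(s>150)&(v>50)),
"blue":(rest(.11,.066),lambda h,s,v:(h>100)&(h<122)&(s>110)),
"green":(rest(.13,.056),lambda h,s,v:(h>60)&(h<95)&(s>80)),
"mat":([cyl(.042,0,.008)],lambda h,s,v:(v<60))}
GUESS={"red":(.632,-.012,1.571),"blue":(.4478,-.276,1.6),"green":(.648,.284,1.585),"mat":(.468,.276,0)}
def wcam():
    capture("wrist");s=get_state();im=capture("wrist");p=camera_params("wrist")
    T=np.eye(4);T[:3,:3]=R.from_quat(s["tcp_rot"]).as_matrix();T[:3,3]=s["tool_pos"]
    return s,im,p["intrinsics"],np.linalg.inv(T@p["T_tool_cam"])
def wfit(names,pic=None):
    s,im,K,E=wcam()
    if pic: cv2.imwrite(pic,cv2.resize(im[:,:,::-1],(800,600),interpolation=cv2.INTER_CUBIC))
    hsv=cv2.cvtColor(im,cv2.COLOR_RGB2HSV).astype(int)
    for k in names:
        parts,fn=OBJ[k];q=np.array(GUESS[k]);m=fn(*np.moveaxis(hsv,2,0)).astype(np.uint8)
        w=cv2.dilate((soft(parts,q,K,E)>.1).astype(np.uint8),np.ones((41,41)));m=m*w
        m=cv2.morphologyEx(m,cv2.MORPH_CLOSE,np.ones((3,3)))
        f=lambda q:((soft(parts,q,K,E)-m)**2).sum()/m.sum()
        r=min((minimize(f,q,method="Nelder-Mead",options=dict(initial_simplex=[q,q+[d,0,0],q+[0,d,0],q+[0,0,.1]],xatol=1e-5,fatol=1e-5)) for d in(.006,-.006)),key=lambda r:r.fun)
        print(k,np.round(r.x,4),"res",round(r.fun,3),"px",m.sum())
    return s
if __name__=="__main__":
    pic=sys.argv[1]; s=wfit(sys.argv[2:],None if pic=="-" else pic)
    print(s["t"],s["tool_pos"].round(4))
E
python3 w.py pics/w1.png green mat
```

```text
green [0.6472 0.2828 1.5815] res 0.063 px 2463
mat [0.4668 0.2748 0.0858] res 0.012 px 3144
1.9167 [0.5599 0.2681 0.3016]
```

View pics/w1.png

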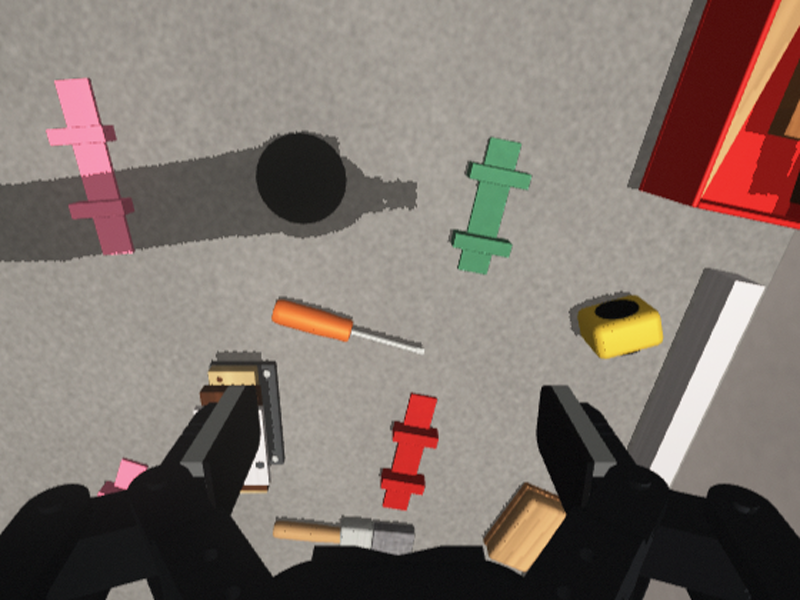

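The wrist view shows green at (490,205) and the mat at (301,178); both fits are clean. The jig is at (240,425) and red at (410,450).

>>> servo_tool:
  moves: "0 -2.57 -1.84 1.65 0;0 -2.57 -1.84 1.65 0;0 -2.57 -1.84 1.65 0;0 -2.57 -1.84 1.65 0;0 -2.57 -1.84 1.65 0;0 -2.57 -1.84 1.65 0;0 -2.57 -1.84 1.65 0;0 -2.57 -1.84 1.65 0;0 -2.57 -1.84 1.65 0;0 0 0 0 0;0 0 0 0 0;0 0 0 0 0;0 0 0 0 0"

```text
t: 3.05
tool_pos: [0.4401, 0.0201, 0.1514]
tcp_rot: [0.626, 0.78, 0.001, 0.0]
force: [-0.1, -0.3, -0.7]
opening: 0.0856
gripper_force: 0.0
```

```bash
cat > go.py <<'E'
# usage: go.py x y z yaw : shift in tool axes (cm) after turning; yaw = world direction of tool x
from station import *
import numpy as np,sys
from scipy.spatial.transform import Rotation as R
s=get_state();M=R.from_quat(s["tcp_rot"]).as_matrix();y=np.arctan2(M[1,0],M[0,0])
print("t",round(s["t"],2),"pos",s["tool_pos"].round(4),"yaw",round(y,4),"tilt",M[:2,2].round(4),"q",s["joints"].round(2)[[0,6]],"F",s["force"].round(1),"open",round(s["opening"],4),"g",round(s["gripper_force"],1))
if len(sys.argv)>4:
    x=np.array(list(map(float,sys.argv[1:5])));a=x[3];d=x[:3]-s["tool_pos"]
    print("turn",round((y-a+np.pi)%(2*np.pi)-np.pi,4),"then cm",np.round([100*(d[0]*np.cos(a)+d[1]*np.sin(a)),100*(d[0]*np.sin(a)-d[1]*np.cos(a)),-100*d[2]],2))
E
python3 go.py .4475 .0065 .15 1.785; python3 w.py pics/w2.png red
```

```text
t 3.05 pos [0.4401 0.0201 0.1514] yaw 1.7883 tilt [0.0017 0.0007] q [-0.33  0.32] F [-0.1 -0.3 -0.7] open 0.0856 g 0.0
turn 0.0033 then cm [-1.48  0.44  0.14]
red [ 0.6314 -0.0121  1.5599] res 0.084 px 5037
3.1 [0.44   0.0201 0.1514]
```

View pics/w2.png

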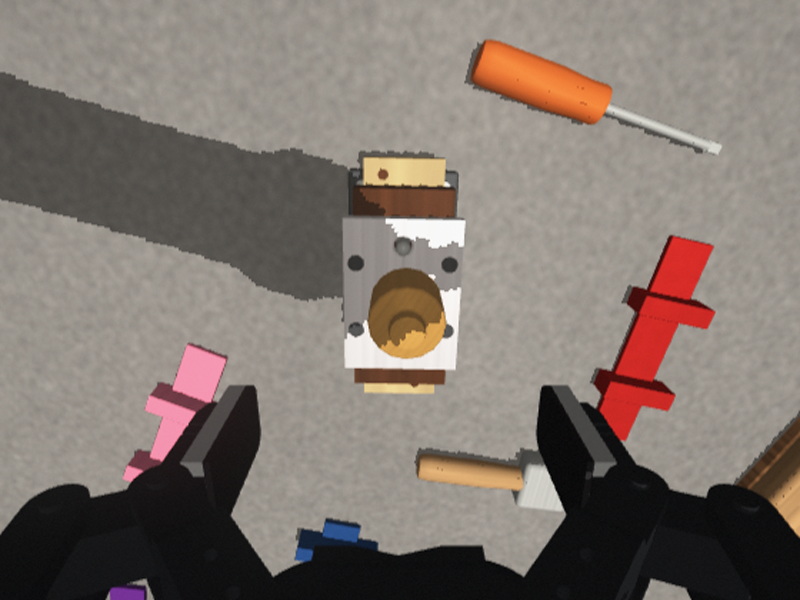

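The wrist view shows the guide plate corners at (343,218), (465,220), (457,369) and (345,369). The knob is at (407,326), and the board ends are at (363..445,157) and (363..434,392).

Run:
```python
from w import *
s,im,K,E=wcam()
cv2.imwrite("pics/w3.png",cv2.resize(im[100:280,220:360],(560,720)[0:1]+(600,) if 0 else (467,600),interpolation=cv2.INTER_CUBIC)[:,:,::-1])
b=lambda x,y,z:back(((x+.5)*.7-.5,(y+.5)*.7-.5),K,E,z)[:2]
P=np.array([b(x,y,.064) for x,y in((343,218),(465,220),(457,369),(345,369))])
Q=np.array([b(x,y,.042) for x,y in((363,157),(445,157),(434,392),(363,392))])
for W in(P,Q):
    print(W.round(4).tolist(),W.mean(0).round(4),[round(float(np.linalg.norm(W[i]-W[(i+1)%4])),3) for i in range(4)])
    m=(W[0]+W[1]-W[2]-W[3]);print("axis",np.arctan2(m[1],m[0]))
print("knob",b(407,326,.11))
```

```text
[[0.4033, 0.0448], [0.4678, 0.058], [0.4866, -0.0305], [0.421, -0.045]] [0.4447 0.0068] [0.066, 0.09, 0.067, 0.092]
axis 1.773040596423836
[[0.4065, 0.0764], [0.4515, 0.0864], [0.4816, -0.0614], [0.4357, -0.0716]] [0.4438 0.0075] [0.046, 0.151, 0.047, 0.151]
axis 1.7689431215820677
knob [0.44573942 0.00998509]
```

View pics/w3.png

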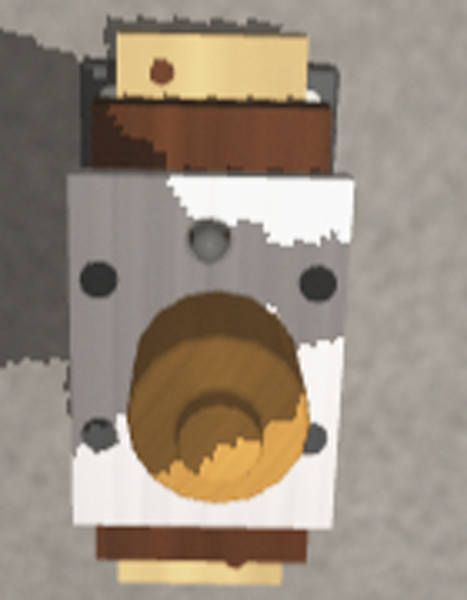

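```bash
python3 go.py .446 .0085 .070 1.773
```

```text
t 3.25 pos [0.4396 0.0196 0.1512] yaw 1.7879 tilt [0.0009 0.0003] q [-0.33  0.32] F [-0.6  0.2  0.5] open 0.0852 g 0.0
turn 0.0149 then cm [-1.22  0.41  8.12]
```

>>> servo_tool:
  moves: "0 -1.22 0.41 0 0.015;0 0 0 2 0;0 0 0 2 0;0 0 0 2 0;0 0 0 1.3 0;0 0 0 0.8 0;0 0 0 0 0;0 0 0 0 0;1 0 0 0 0;1 0 0 0 0;1 0 0 0 0;1 0 0 0 0;1 0 0 0 0;1 0 0 0 0;1 0 0 0 0;1 0 0 0 0;1 0 0 0 0;1 0 0 0 0"
  force: 40

```text
t: 4.75
tool_pos: [0.4468, 0.0078, 0.0707]
tcp_rot: [0.633, 0.774, 0.001, 0.001]
force: [0.1, -0.3, 5.5]
opening: 0.0156
gripper_force: 52.9
```

```bash
python3 go.py .446 .0085 .070 1.773
```

```text
t 4.75 pos [0.4468 0.0078 0.0707] yaw 1.771 tilt [0.0026 0.0004] q [-0.24  0.41] F [ 0.1 -0.3  5.5] open 0.0156 g 52.9
turn -0.002 then cm [ 0.09 -0.07  0.07]
```

Run:
```python
from w import *
a=capture("wrist");b=capture("side")[200:300,230:330]
cv2.imwrite("pics/w4.png",np.hstack([cv2.resize(a,(480,360)),cv2.resize(b,(320,360),interpolation=cv2.INTER_CUBIC)])[:,:,::-1])
```

```text
(no output)
```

View pics/w4.png

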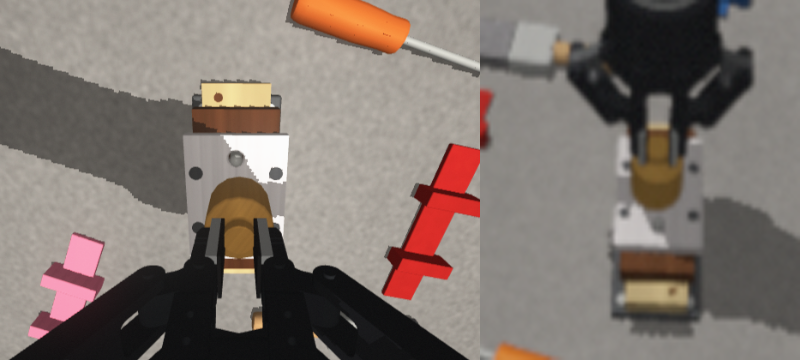

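The fingers look to be on the knob (opening 15.6 mm), higher than the nominal tool geometry suggests. I'll take an enlarged look to check.

Run:
```python
from w import *
a=capture("wrist")[180:340,200:380];b=capture("scene")[170:270,270:370]
cv2.imwrite("pics/w5.png",np.hstack([cv2.resize(a,(450,400),interpolation=cv2.INTER_CUBIC),cv2.resize(b,(350,400),interpolation=cv2.INTER_CUBIC)])[:,:,::-1])
```

```text
(no output)
```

View pics/w5.png

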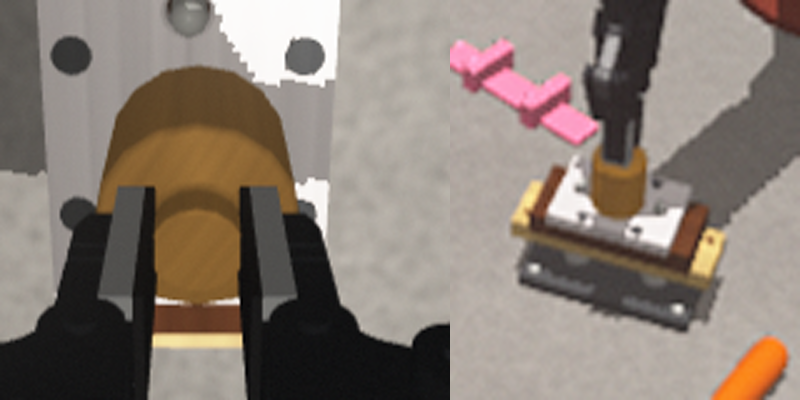

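The view confirms the fingers hold the knob, with the tips about level with the body top, so the real tips sit about 27 mm above the reported TCP. The knob grip is firm and centred. I'll lift slowly and compute the knob's offset from the TCP.

>>> servo_tool:
  moves: "1 0 0 -0.2 0;1 0 0 -0.4 0;1 0 0 -0.8 0;1 0 0 -1.2 0;1 0 0 -1.6 0;1 0 0 -2 0;1 0 0 -2 0;1 0 0 -1.5 0;1 0 0 -0.8 0;1 0 0 0 0;1 0 0 0 0"
  force: 50

```text
t: 5.87
tool_pos: [0.4451, 0.0077, 0.1747]
tcp_rot: [0.633, 0.774, -0.0, -0.0]
force: [-0.9, -1.1, -2.3]
opening: 0.015
gripper_force: 60.4
```

```bash
python3 - <<'E'
from w import *
p=camera_params("wrist");K=p["intrinsics"];T=p["T_tool_cam"]
r=T[:3,:3]@np.linalg.solve(K,[280,281.5,1]);o=T[:3,3]
for z in(-.0393,):print(o+r*(z-o[2])/r[2])
E
python3 go.py .4668 .2748 .1 1.773
```

```text
[-2.00055432e-03  8.83751974e-05 -3.93000000e-02]
t 5.87 pos [0.4451 0.0077 0.1747] yaw 1.771 tilt [-0.0006  0.0001] q [-0.32  0.32] F [-0.9 -1.1 -2.3] open 0.015 g 60.4
turn -0.002 then cm [25.73  7.5   7.47]
```

>>> servo_tool:
  moves: "1 1.5 0.4 0 0;1 3 0.9 0 0;1 3 0.9 0 0;1 3 0.9 0 0;1 3 0.9 0 0;1 3 0.9 0 0;1 3 0.9 0 0;1 3 0.9 0.5 0;1 2 0.6 1 0;1 1.4 0.2 1.5 0;1 0 0 2 0;1 0 0 2 0;1 0 0 2 0;1 0 0 1 0;1 0 0 0.5 0;1 0 0 0 0;1 0 0 0 0;1 0 0 0 0"

```text
t: 7.37
tool_pos: [0.4685, 0.2766, 0.0708]
tcp_rot: [0.633, 0.774, 0.001, 0.0]
force: [0.9, 0.3, -2.7]
opening: 0.0151
gripper_force: 60.6
```

```bash
python3 go.py .4664 .2768 .0147 1.773;  python3 w.py - mat
```

```text
t 7.37 pos [0.4685 0.2766 0.0708] yaw 1.7706 tilt [0.0018 0.001 ] q [-0.73 -0.14] F [ 0.9  0.3 -2.7] open 0.0151 g 60.6
turn -0.0024 then cm [ 0.06 -0.2   5.61]
mat [0.4667 0.275  0.0796] res 0.44 px 7262
7.4167 [0.4685 0.2767 0.071 ]
```

>>> servo_tool:
  moves: "1 0 -0.2 1 0;1 0 0 1.5 0;1 0 0 1.2 0;1 0 0 0.7 0;1 0 0 0.4 0;1 0 0 0.3 0;1 0 0 0.2 0;1 0 0 0 0;1 0 0 0 0"

```text
t: 8.22
tool_pos: [0.466, 0.2761, 0.0173]
tcp_rot: [0.633, 0.774, 0.0, 0.0]
force: [-0.9, -0.4, -2.9]
opening: 0.0152
gripper_force: 60.6
```

>>> servo_tool:
  moves: "1 0 0 0.1 0;1 0 0 0.1 0;1 0 0 0 0;1 0 0 0 0"

```text
t: 8.55
tool_pos: [0.4657, 0.276, 0.015]
tcp_rot: [0.633, 0.774, 0.0, 0.0]
force: [0.2, 0.3, -2.3]
opening: 0.0153
gripper_force: 60.7
```

>>> servo_tool:
  moves: "1 0 0 0.05 0;1 0 0 0.05 0;1 0 0 0 0;1 0 0 0 0"

```text
t: 8.88
tool_pos: [0.4661, 0.2761, 0.0148]
tcp_rot: [0.633, 0.774, 0.001, 0.0]
force: [0.2, -0.5, 6.6]
opening: 0.0152
gripper_force: 62.5
```

>>> servo_tool:
  moves: "0.8 0 0 0 0;0.7 0 0 0 0;0.5 0 0 0 0;0 0 0 0 0;0 0 0 0 0;0 0 0 0 0;0 0 0 0 0;0 0 0 -1 0;0 0 0 -2 0;0 0 0 -3 0;0 0 0 -3.5 0;0 0 0 -3.5 0;0 0 0 -1 0;0 0 0 0 0;0 0 0 0 0"

```text
t: 10.13
tool_pos: [0.4654, 0.2759, 0.1542]
tcp_rot: [0.633, 0.774, 0.0, -0.0]
force: [-0.3, -0.5, -0.0]
opening: 0.0852
gripper_force: 0.0
```

```bash
python3 go.py .4447 .0077 .16 1.773
python3 - <<'E'
from w import *
s,im,K,E=wcam()
print(proj(np.array([[.4668,.2748,.054],[.4668,.2748,.042]]),K,E), s["tool_pos"])
np.save("w6.npy",im);u=proj(np.array([[.4668,.2748,.03]]),K,E)[0].astype(int);print(u)
c=im[max(0,u[1]-70):u[1]+70,max(0,u[0]-90):u[0]+90];print(max(0,u[1]-70),max(0,u[0]-90),c.shape)
cv2.imwrite("pics/w6.png",cv2.resize(c[:,:,::-1],None,fx=4,fy=4,interpolation=cv2.INTER_CUBIC))
E
```

```text
t 10.13 pos [0.4654 0.2759 0.1542] yaw 1.771 tilt [0.0003 0.0006] q [-0.77 -0.19] F [-0.3 -0.5 -0. ] open 0.0852 g 0.0
turn -0.002 then cm [-25.86  -7.41  -0.58]
[[281.91533042 189.27299281]
 [281.8167228  185.15063626]] [0.46458793 0.2755174  0.15304685]
[281 181]
111 191 (140, 180, 3)
```

View pics/w6.png

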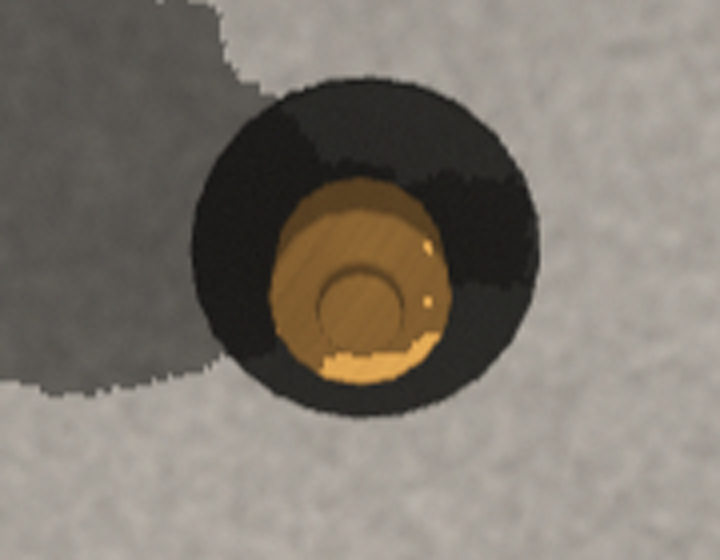

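The weight sits centred on the mat: its knob is at (360,314) and the mat centre projects to within 1 mm of that. Next is the guide plate.

>>> servo_tool:
  moves: "0 -2 -0.6 0 0;0 -3.5 -1 0 0;0 -3.5 -1 0 0;0 -3.5 -1 0 0;0 -3.5 -1 0 0;0 -3.5 -1 0 0;0 -3.3 -0.9 0 0;0 -2 -0.6 0 0;0 -1 -0.4 0 0;0 0 0 0 0;0 0 0 0 0;0 0 0 0 0"

```text
t: 11.23
tool_pos: [0.4434, 0.0103, 0.1533]
tcp_rot: [0.632, 0.775, -0.0, -0.001]
force: [-0.1, 1.4, 0.2]
opening: 0.0854
gripper_force: 0.0
```

```bash
cat > jig.py <<'E'
# print current centre/axis of the jig's plates from hand-read corners is done by eye; here: fit of the bright plate in the wrist view
from w import *
s,im,K,E=wcam()
cv2.imwrite("pics/w7.png",cv2.resize(im[100:280,180:380],(667,600),interpolation=cv2.INTER_CUBIC)[:,:,::-1])
print(s["tool_pos"])
for a in np.array([[-.045,-.033],[.045,-.033],[.045,.033],[-.045,.033],[-.03,0],[.03,0]]):
    P=place(np.array([[*a,.064 if abs(a[1]) else .072]]),(.4447,.0077,1.773)); u=proj(P,K,E)[0]; print(((u+.5-[180,100])*3.3333-.5).round(0))
E
python3 jig.py; python3 go.py .4447 .0077 .01 1.773
```

```text
[0.44347736 0.01034748 0.15344077]
[463. 485.]
[479. 132.]
[192. 131.]
[205. 485.]
[335. 444.]
[336. 204.]
t 11.33 pos [0.4436 0.0102 0.1536] yaw 1.7746 tilt [-0.0006  0.0006] q [-0.31  0.32] F [ 0.  -0.8  1.9] open 0.0855 g 0.0
turn 0.0016 then cm [-0.27  0.06 14.36]
```

View pics/w7.png

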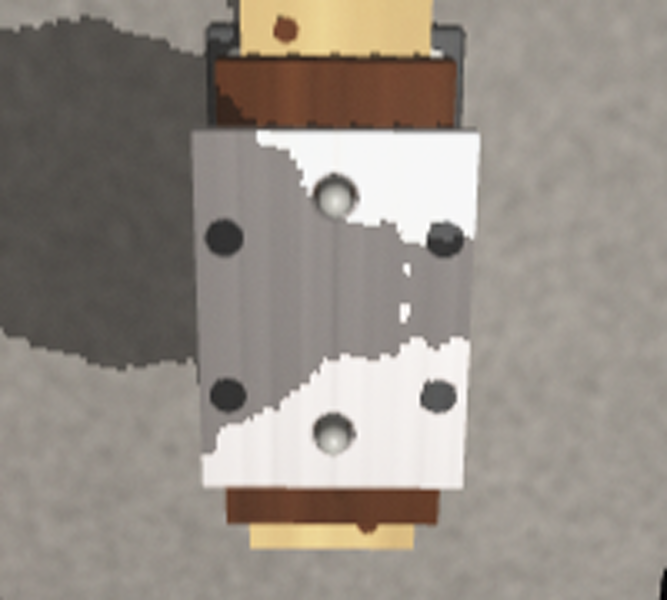

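The plate corners at (192,131), (479,132), (463,487) and (203,487) match the prediction within about 0.5 mm. I'll descend and grip.

>>> servo_tool:
  moves: "0 -0.2 0.06 2 0;0 -0.1 0 3 0;0 0 0 3 0;0 0 0 3 0;0 0 0 1.8 0;0 0 0 1 0;0 0 0 0.5 0;0 0 0 0 0;0 0 0 0 0;0 0 0 0 0"

```text
t: 12.17
tool_pos: [0.4454, 0.0058, 0.0116]
tcp_rot: [0.633, 0.774, 0.001, 0.001]
force: [-0.1, -0.6, 0.3]
opening: 0.0856
gripper_force: 0.0
```

```bash
python3 go.py .4447 .0077 .01 1.773
```

```text
t 12.17 pos [0.4454 0.0058 0.0116] yaw 1.7716 tilt [0.0017 0.0002] q [-0.18  0.45] F [-0.1 -0.6  0.3] open 0.0856 g 0.0
turn -0.0014 then cm [ 0.2  -0.03  0.16]
```

>>> servo_tool:
  moves: "0 0.2 0 0.1 0;1 0 0 0 0;1 0 0 0 0;1 0 0 0 0;1 0 0 0 0;1 0 0 0 0;1 0 0 0 0;1 0 0 0 0;1 0 0 0 0"
  force: 30

```text
t: 12.92
tool_pos: [0.4446, 0.0076, 0.0106]
tcp_rot: [0.633, 0.774, 0.001, 0.0]
force: [-0.4, 1.6, 5.9]
opening: 0.0654
gripper_force: 32.6
```

```bash
python3 go.py .4447 .0077 .01 1.773
```

```text
t 12.92 pos [0.4446 0.0076 0.0106] yaw 1.7712 tilt [0.0011 0.0006] q [-0.18  0.45] F [-0.4  1.6  5.9] open 0.0654 g 32.6
turn -0.0018 then cm [0.   0.01 0.06]
```

>>> servo_tool:
  moves: "1 0 0 -0.1 0;1 0 0 -0.1 0;1 0 0 -0.2 0;1 0 0 -0.3 0;1 0 0 -0.4 0;1 0 0 -0.5 0;1 0 0 -0.5 0;1 0 0 0 0"
  force: 40

```text
t: 13.58
tool_pos: [0.4448, 0.0072, 0.0319]
tcp_rot: [0.633, 0.774, 0.001, 0.001]
force: [-0.7, 0.2, -1.7]
opening: 0.065
gripper_force: 44.7
```

>>> servo_tool:
  moves: "1 0 0 -1 0;1 0 0 -2 0;1 0 0 -3 0;1 0 0 -3 0;1 0 0 -2 0;1 0 0 -1 0;1 0 0 0 0;1 0 0 0 0"

```text
t: 14.25
tool_pos: [0.444, 0.0074, 0.1511]
tcp_rot: [0.633, 0.774, 0.0, 0.0]
force: [0.5, 0.7, -2.5]
opening: 0.0648
gripper_force: 45.1
```

```bash
python3 go.py .4478 -.276 .15 1.6
```

```text
t 14.25 pos [0.444  0.0074 0.1511] yaw 1.7711 tilt [0.0006 0.0003] q [-0.31  0.34] F [ 0.5  0.7 -2.5] open 0.0648 g 45.1
turn 0.1711 then cm [-28.34  -0.45   0.11]
```

>>> servo_tool:
  moves: "1 0 0 0 0.085;1 0 0 0 0.086;1 -1.5 0 0 0;1 -3 0 0 0;1 -3.6 0 0 0;1 -3.6 0 0 0;1 -3.6 0 0 0;1 -3.6 0 0 0;1 -3.6 0 0 0;1 -3.6 0 0 0;1 -3.6 0 0 0;1 -3.6 0 0 0;1 -3.4 0 0 0;1 -2.4 0 0 0;1 -1.2 0 0 0;1 0 0 0 0;1 0 0 0 0;1 0 0 0 0"

```text
t: 15.75
tool_pos: [0.4564, -0.3925, 0.1499]
tcp_rot: [0.696, 0.718, 0.001, -0.002]
force: [0.4, 0.9, -2.1]
opening: 0.0651
gripper_force: 45.0
```

```bash
python3 w.py - blue;  python3 go.py .4478 -.276 .15 1.6
```

```text
blue [ 0.4452 -0.2749  1.5668] res 0.027 px 4723
15.8 [ 0.4566 -0.3925  0.1502]
t 15.85 pos [ 0.4567 -0.3928  0.1506] yaw 1.603 tilt [-0.0002  0.0024] q [0.45 0.94] F [ 0.3 -1.  -0.8] open 0.0649 g 45.0
turn 0.003 then cm [11.7  -0.55  0.06]
```

```bash
python3 go.py .4452 -.2749 .02 1.567
```

```text
t 15.85 pos [ 0.4567 -0.3928  0.1506] yaw 1.603 tilt [-0.0002  0.0024] q [0.45 0.94] F [ 0.3 -1.  -0.8] open 0.0649 g 45.0
turn 0.036 then cm [11.79 -1.2  13.06]
```

>>> servo_tool:
  moves: "1 1 0 0 0.036;1 2.5 -0.3 0 0;1 3 -0.4 0 0;1 3 -0.3 0 0;1 1.5 -0.2 0 0;1 0.8 0 1 0;1 0 0 2 0;1 0 0 3 0;1 0 0 3 0;1 0 0 2 0;1 0 0 1 0;1 0 0 0 0;1 0 0 0 0;1 0 0 0 0"

```text
t: 17.02
tool_pos: [0.4456, -0.278, 0.0323]
tcp_rot: [0.709, 0.705, 0.0, 0.001]
force: [-0.2, -0.6, -2.0]
opening: 0.0649
gripper_force: 45.0
```

```bash
python3 go.py .4452 -.2749 -.0254 1.567
```

```text
t 17.02 pos [ 0.4456 -0.278   0.0323] yaw 1.5643 tilt [ 0.0026 -0.0016] q [0.33 0.85] F [-0.2 -0.6 -2. ] open 0.0649 g 45.0
turn -0.0027 then cm [ 0.31 -0.04  5.77]
```

>>> servo_tool:
  moves: "1 0.3 0 1 0;1 0 0 1.5 0;1 0 0 1.4 0;1 0 0 0.8 0;1 0 0 0.3 0;1 0 0 0 0;1 0 0 0 0;1 0 0 0 0"

```text
t: 17.68
tool_pos: [0.4451, -0.275, -0.0182]
tcp_rot: [0.71, 0.705, 0.0, 0.001]
force: [-0.3, 0.4, -2.4]
opening: 0.0649
gripper_force: 45.0
```

```bash
python3 go.py .4452 -.2749 -.0254 1.567
```

```text
t 17.68 pos [ 0.4451 -0.275  -0.0182] yaw 1.5637 tilt [ 0.0016 -0.0011] q [0.36 0.88] F [-0.3  0.4 -2.4] open 0.0649 g 45.0
turn -0.0033 then cm [0.01 0.01 0.72]
```

>>> servo_tool:
  moves: "1 0 0 0.25 0;1 0 0 0.15 0;1 0 0 0.12 0;1 0 0 0.06 0;1 0 0 0 0;1 0 0 0 0"

```text
t: 18.18
tool_pos: [0.4443, -0.2745, -0.025]
tcp_rot: [0.71, 0.705, -0.0, -0.0]
force: [0.2, 0.1, -1.1]
opening: 0.0646
gripper_force: 45.0
```

>>> servo_tool:
  moves: "1 0 0 0.05 0;1 0 0 0.05 0;1 0 0 0 0;1 0 0 0 0"

```text
t: 18.52
tool_pos: [0.4445, -0.2745, -0.0252]
tcp_rot: [0.71, 0.705, 0.0, 0.0]
force: [-0.4, 0.3, 5.6]
opening: 0.0652
gripper_force: 45.7
```

>>> servo_tool:
  moves: "0.3 0 0 0 0;0.2 0 0 0 0;0 0 0 0 0;0 0 0 0 0;0 0 0 0 0;0 0 0 -1 0;0 0 0 -2 0;0 0 0 -3.5 0;0 0 0 -4 0;0 0 0 -4 0;0 0 0 -2.5 0;0 0 0 -1 0;0 -1.5 0 0 0;0 -1.5 0 0 0;0 0 0 0 0;0 0 0 0 0"

```text
t: 19.85
tool_pos: [0.4434, -0.3044, 0.1537]
tcp_rot: [0.71, 0.704, -0.0, -0.001]
force: [0.4, -0.1, -0.4]
opening: 0.0854
gripper_force: 0.0
```

```bash
python3 go.py .4447 .0077 .15 1.773
python3 - <<'E'
from w import *
s,im,K,E=wcam()
cv2.imwrite("pics/w8.png",cv2.resize(im[60:300,140:420],(700,600),interpolation=cv2.INTER_CUBIC)[:,:,::-1])
for q,h in (((.4452,-.2749,1.567),.028),):
  for a in((-.045,-.033),(.045,-.033),(.045,.033),(-.045,.033)):
    u=proj(place(np.array([[*a,h]]),q),K,E)[0];print(((u+.5-[140,60])*2.5-.5).round(0))
E
```

```text
t 19.85 pos [ 0.4434 -0.3044  0.1537] yaw 1.5621 tilt [-0.0013  0.0008] q [0.3  0.81] F [ 0.4 -0.1 -0.4] open 0.0854 g 0.0
turn -0.2109 then cm [30.55  6.4   0.37]
[442. 342.]
[451.  87.]
[254.  87.]
[263. 343.]
```

View pics/w8.png

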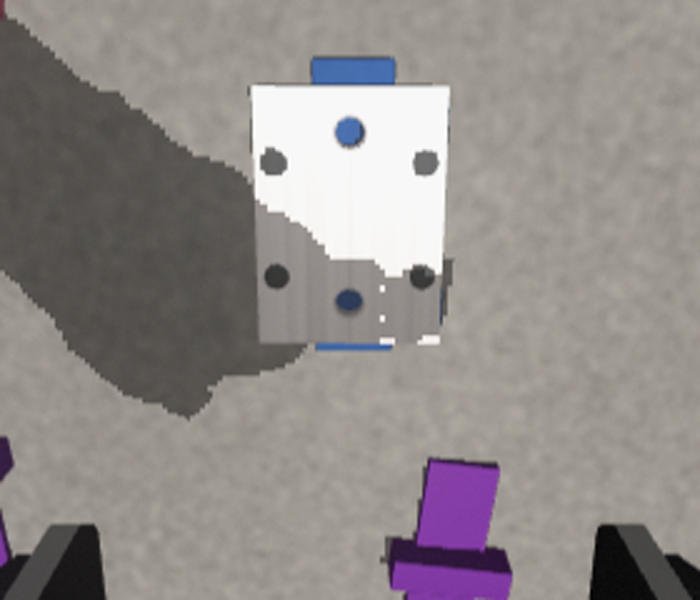

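The guide plate corners at (251,86), (449,86), (440,343) and (259,343) lie within about 1 mm of ideal on the blue rest. Next is the walnut block.

>>> servo_tool:
  moves: "0 0 0 0 -0.105;0 0 0 0 -0.106;0 1.5 0.3 0 0;0 3 0.7 0 0;0 3.8 0.8 0 0;0 3.8 0.8 0 0;0 3.8 0.8 0 0;0 3.8 0.8 0 0;0 3.8 0.8 0 0;0 3.2 0.7 0 0;0 2.4 0.4 0 0;0 1.2 0.3 0 0;0 0 0 0 0;0 0 0 0 0;0 0 0 0 0"

```text
t: 21.2
tool_pos: [0.4452, 0.0042, 0.154]
tcp_rot: [0.632, 0.775, -0.0, 0.0]
force: [-0.2, -0.4, 0.3]
opening: 0.0853
gripper_force: 0.0
```

```bash
python3 go.py .4447 .0077 -.002 1.773
python3 - <<'E'
from w import *
s,im,K,E=wcam()
hsv=cv2.cvtColor(im,cv2.COLOR_RGB2HSV).astype(int);h,S,v=np.moveaxis(hsv,2,0)
q0=np.array((.4447,.0077,1.773))
B=[box(-.06,.06,-.028,.028,.042,.056)]
w=cv2.dilate((soft(B,q0,K,E)>.1).astype(np.uint8),np.ones((15,15)))
m=((h<14)&(S>95)&(v<150)).astype(np.uint8)*w
m=cv2.morphologyEx(m,cv2.MORPH_CLOSE,np.ones((9,9)))
f=lambda q:((soft(B,q,K,E)-m)**2).sum()/m.sum()
r=minimize(f,q0,method="Nelder-Mead",options=dict(initial_simplex=[q0,q0+[.004,0,0],q0+[0,.004,0],q0+[0,0,.05]],xatol=1e-5,fatol=1e-5))
print(r.x.round(4),r.fun,m.sum(),f(q0))
E
```

```text
t 21.2 pos [0.4452 0.0042 0.154 ] yaw 1.7736 tilt [-0.0004 -0.0008] q [-0.31  0.35] F [-0.2 -0.4  0.3] open 0.0853 g 0.0
turn 0.0006 then cm [ 0.35  0.02 15.6 ]
[0.4443 0.0073 1.769 ] 0.039700971167063864 9398 0.04974595280237871
```

>>> servo_tool:
  moves: "0 0.35 0 2 0;0 0.1 0 3 0;0 0 0 3 0;0 0 0 3 0;0 0 0 2.5 0;0 0 0 1 0;0 0 0 0.6 0;0 0 0 0.4 0;0 0 0 0 0;0 0 0 0 0;0 0 0 0 0"

```text
t: 22.22
tool_pos: [0.4454, 0.0095, -0.0]
tcp_rot: [0.632, 0.775, 0.001, 0.001]
force: [-0.3, 0.3, -0.6]
opening: 0.0854
gripper_force: 0.0
```

```bash
python3 go.py .4445 .0075 -.002 1.772
```

```text
t 22.22 pos [ 0.4454  0.0095 -0.    ] yaw 1.7746 tilt [ 0.002 -0.   ] q [-0.18  0.47] F [-0.3  0.3 -0.6] open 0.0854 g 0.0
turn 0.0026 then cm [-0.17 -0.12  0.2 ]
```

>>> servo_tool:
  moves: "0 -0.17 -0.12 0.1 0;0 0 0 0 0;1 0 0 0 0;1 0 0 0 0;1 0 0 0 0;1 0 0 0 0;1 0 0 0 0;1 0 0 0 0;1 0 0 0 0;1 0 0 0 0;1 0 0 0 0"
  force: 30

```text
t: 23.13
tool_pos: [0.444, 0.0078, -0.0015]
tcp_rot: [0.632, 0.775, 0.0, 0.0]
force: [0.4, -0.2, 5.7]
opening: 0.0557
gripper_force: 31.7
```

```bash
python3 go.py .4445 .0075 -.002 1.772
```

```text
t 23.13 pos [ 0.444   0.0078 -0.0015] yaw 1.7746 tilt [0.0006 0.0002] q [-0.18  0.48] F [ 0.4 -0.2  5.7] open 0.0557 g 31.7
turn 0.0026 then cm [-0.04  0.04  0.05]
```

>>> servo_tool:
  moves: "1 0 0 -0.1 0;1 0 0 -0.1 0;1 0 0 -0.2 0;1 0 0 -0.4 0;1 0 0 -0.5 0;1 0 0 -0.6 0;1 0 0 -0.6 0;1 0 0 -0.6 0;1 0 0 -0.6 0;1 0 0 0 0"
  force: 40

```text
t: 23.97
tool_pos: [0.4438, 0.0077, 0.0363]
tcp_rot: [0.631, 0.775, 0.0, 0.0]
force: [-0.1, -0.2, -1.1]
opening: 0.0553
gripper_force: 42.8
```

>>> servo_tool:
  moves: "1 0 0 -1 0;1 0 0 -2 0;1 0 0 -3 0;1 0 0 -3 0;1 0 0 -2 0;1 0 0 -1 0;1 0 0 0 0;1 0 0 0 0"

```text
t: 24.63
tool_pos: [0.4433, 0.0078, 0.1551]
tcp_rot: [0.631, 0.776, 0.0, -0.0]
force: [-0.6, -0.7, -0.2]
opening: 0.055
gripper_force: 42.9
```

```bash
python3 go.py .6472 .2828 .15 1.5815
```

```text
t 24.63 pos [0.4433 0.0078 0.1551] yaw 1.775 tilt [-0.      0.0003] q [-0.32  0.35] F [-0.6 -0.7 -0.2] open 0.055 g 42.9
turn 0.1935 then cm [27.28 20.68  0.51]
```

>>> servo_tool:
  moves: "1 0 0 0 0.097;1 0 0 0 0.097;1 1.2 1.4 0 0;1 2.2 2.6 0 0;1 2.5 3 0 0;1 2.5 3 0 0;1 2.5 3 0 0;1 2.5 3 0 0;1 1.8 2.2 0 0;1 1.3 1.6 0 0;1 0.8 0.9 0 0;1 0 0 0 0;1 0 0 0 0;1 0 0 0 0"

```text
t: 25.8
tool_pos: [0.6476, 0.1812, 0.1537]
tcp_rot: [0.704, 0.71, -0.002, -0.001]
force: [-0.5, -0.8, 0.2]
opening: 0.055
gripper_force: 42.8
```

```bash
python3 w.py - green;  python3 go.py .6472 .2828 .03 1.5815
```

```text
green [0.6468 0.2839 1.5833] res 0.03 px 5731
25.85 [0.6478 0.1811 0.1543]
t 25.9 pos [0.6481 0.1812 0.1548] yaw 1.5789 tilt [-0.0016 -0.0009] q [-0.51 -0.07] F [-0.4  0.5 -0.2] open 0.0554 g 42.8
turn -0.0026 then cm [10.16  0.02 12.48]
```

>>> servo_tool:
  moves: "1 1 0.1 0 0;1 2.5 0 0 0;1 3 0 0 0;1 2 0 0 0;1 1.2 0 0 0;1 0.5 0 1 0;1 0 0 2 0;1 0 0 3 0;1 0 0 3 0;1 0 0 2 0;1 0 0 1 0;1 0 0 0.5 0;1 0 0 0 0;1 0 0 0 0;1 0 0 0 0"

```text
t: 27.15
tool_pos: [0.6505, 0.2849, 0.0321]
tcp_rot: [0.704, 0.711, 0.002, 0.001]
force: [-0.6, -0.2, 0.1]
opening: 0.0553
gripper_force: 42.8
```

```bash
python3 go.py .6468 .2836 -.0235 1.583
```

```text
t 27.15 pos [0.6505 0.2849 0.0321] yaw 1.5805 tilt [0.0036 0.0011] q [-0.61 -0.18] F [-0.6 -0.2  0.1] open 0.0553 g 42.8
turn -0.0025 then cm [-0.12 -0.37  5.56]
```

>>> servo_tool:
  moves: "1 -0.1 -0.35 1 0;1 0 0 1.5 0;1 0 0 1.3 0;1 0 0 0.7 0;1 0 0 0.3 0;1 0 0 0 0;1 0 0 0 0;1 0 0 0 0"

```text
t: 27.82
tool_pos: [0.6463, 0.2839, -0.0171]
tcp_rot: [0.704, 0.711, 0.001, 0.0]
force: [0.5, -0.6, -0.5]
opening: 0.0553
gripper_force: 42.8
```

```bash
python3 go.py .6468 .2836 -.0235 1.583
```

```text
t 27.82 pos [ 0.6463  0.2839 -0.0171] yaw 1.5808 tilt [0.0016 0.0005] q [-0.61 -0.16] F [ 0.5 -0.6 -0.5] open 0.0553 g 42.8
turn -0.0022 then cm [-0.03  0.05  0.64]
```

>>> servo_tool:
  moves: "1 0 0.05 0.2 0;1 0 0 0.15 0;1 0 0 0.1 0;1 0 0 0.05 0;1 0 0 0.05 0;1 0 0 0 0;1 0 0 0 0"

```text
t: 28.4
tool_pos: [0.6459, 0.2837, -0.0232]
tcp_rot: [0.704, 0.711, -0.0, -0.0]
force: [-0.2, -0.4, 0.6]
opening: 0.055
gripper_force: 42.9
```

>>> servo_tool:
  moves: "1 0 0 0.05 0;1 0 0 0.05 0;1 0 0 0 0;1 0 0 0 0"

```text
t: 28.73
tool_pos: [0.6459, 0.2838, -0.0233]
tcp_rot: [0.704, 0.711, -0.0, -0.0]
force: [-1.8, -0.6, 5.1]
opening: 0.0548
gripper_force: 43.5
```

>>> servo_tool:
  moves: "0.4 0 0 0 0;0.3 0 0 0 0;0 0 0 0 0;0 0 0 0 0;0 0 0 0 0;0 0 0 0 0;0 0 0 -1 0;0 0 0 -2 0;0 0 0 -3.5 0;0 0 0 -4 0;0 0 0 -4 0;0 0 0 -2.5 0;0 0 0 -1 0;0 -2.5 0 0 0;0 -2.5 0 0 0;0 0 0 0 0;0 0 0 0 0"

```text
t: 30.15
tool_pos: [0.6465, 0.2307, 0.1553]
tcp_rot: [0.705, 0.709, -0.001, 0.0]
force: [0.5, 0.5, -0.2]
opening: 0.085
gripper_force: 0.0
```

```bash
python3 go.py .4447 .0077 .15 1.773
python3 - <<'E'
from w import *
s,im,K,E=wcam()
cv2.imwrite("pics/w9.png",cv2.resize(im[20:300,140:440],(600,560),interpolation=cv2.INTER_CUBIC)[:,:,::-1])
for a in((-.06,-.028),(.06,-.028),(.06,.028),(-.06,.028)):
    u=proj(place(np.array([[*a,.034]]),(.6468,.2836,1.583)),K,E)[0];print(((u+.5-[140,20])*2-.5).round(0))
E
```

```text
t 30.15 pos [0.6465 0.2307 0.1553] yaw 1.5763 tilt [-0.001  -0.0018] q [-0.57 -0.15] F [ 0.5  0.5 -0.2] open 0.085 g 0.0
turn -0.1967 then cm [-17.8  -24.25   0.53]
[344. 342.]
[353.  52.]
[211.  52.]
[220. 343.]
```

View pics/w9.png

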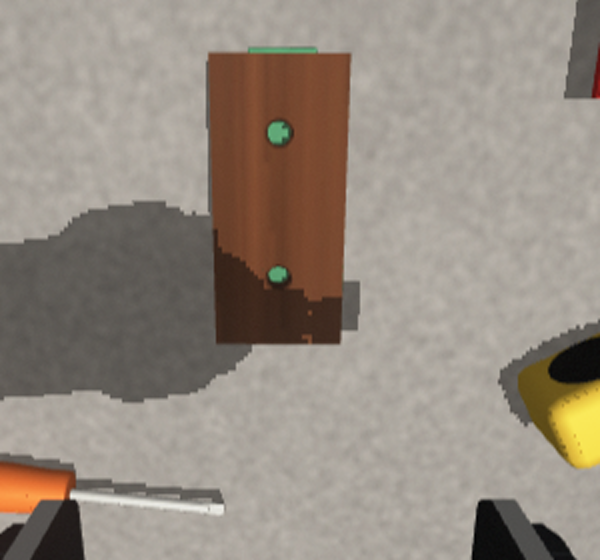

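The walnut block corners at (208,53), (350,53), (341,343) and (217,343) are within about 1 mm of ideal on the green rest. Next is the plywood board.

>>> servo_tool:
  moves: "0 0 0 0 -0.098;0 0 0 0 -0.098;0 -1 -1.4 0 0;0 -2 -2.7 0 0;0 -2.3 -3.1 0 0;0 -2.3 -3.1 0 0;0 -2.3 -3.1 0 0;0 -2.3 -3.1 0 0;0 -2.2 -3 0 0;0 -1.8 -2.5 0 0;0 -1 -1.5 0 0;0 -0.6 -0.75 0 0;0 0 0 0 0;0 0 0 0 0;0 0 0 0 0"

```text
t: 31.5
tool_pos: [0.4471, 0.0117, 0.1556]
tcp_rot: [0.629, 0.777, 0.001, 0.0]
force: [0.2, 0.0, 0.9]
opening: 0.0857
gripper_force: 0.0
```

```bash
python3 go.py .4445 .0075 -.014 1.772
python3 - <<'E'
from w import *
s,im,K,E=wcam()
h,S,v=np.moveaxis(cv2.cvtColor(im,cv2.COLOR_RGB2HSV).astype(int),2,0)
q0=np.array((.4445,.0075,1.772))
B=[box(-.075,.075,-.023,.023,.030,.042)]
w=cv2.dilate((soft(B,q0,K,E)>.1).astype(np.uint8),np.ones((15,15)))
m=((h<32)&(S>65)&(v>60)).astype(np.uint8)*w
m=cv2.morphologyEx(m,cv2.MORPH_CLOSE,np.ones((11,11)))
f=lambda q:((soft(B,q,K,E)-m)**2).sum()/m.sum()
r=minimize(f,q0,method="Nelder-Mead",options=dict(initial_simplex=[q0,q0+[.004,0,0],q0+[0,.004,0],q0+[0,0,.05]],xatol=1e-5,fatol=1e-5))
print(r.x.round(4),r.fun,m.sum(),f(q0))
E
```

```text
t 31.5 pos [0.4471 0.0117 0.1556] yaw 1.7798 tilt [0.0013 0.0006] q [-0.33  0.34] F [0.2 0.  0.9] open 0.0857 g 0.0
turn 0.0078 then cm [-0.36 -0.34 16.96]
[0.4442 0.0075 1.7698] 0.008687440636221516 8944 0.01394144711095705
```

>>> servo_tool:
  moves: "0 -0.35 -0.35 2 0.008;0 0 0 3 0;0 0 0 3 0;0 0 0 3 0;0 0 0 3 0;0 0 0 1.5 0;0 0 0 0.7 0;0 0 0 0.4 0;0 0 0 0 0;0 0 0 0 0;0 0 0 0 0"

```text
t: 32.52
tool_pos: [0.4438, 0.0059, -0.0094]
tcp_rot: [0.634, 0.774, 0.001, 0.001]
force: [0.1, -0.5, 0.2]
opening: 0.0854
gripper_force: 0.0
```

```bash
python3 go.py .4442 .0075 -.012 1.770
```

```text
t 32.52 pos [ 0.4438  0.0059 -0.0094] yaw 1.7692 tilt [0.0023 0.    ] q [-0.17  0.5 ] F [ 0.1 -0.5  0.2] open 0.0854 g 0.0
turn -0.0008 then cm [0.15 0.07 0.26]
```

>>> servo_tool:
  moves: "0 0.15 0.07 0.1 0;0 0 0 0 0;1 0 0 0 0;1 0 0 0 0;1 0 0 0 0;1 0 0 0 0;1 0 0 0 0;1 0 0 0 0;1 0 0 0 0;1 0 0 0 0;1 0 0 0 0;1 0 0 0 0"
  force: 30

```text
t: 33.52
tool_pos: [0.4443, 0.0074, -0.0111]
tcp_rot: [0.634, 0.774, 0.001, 0.001]
force: [2.1, 0.8, 4.8]
opening: 0.0456
gripper_force: 32.4
```

```bash
python3 go.py .4442 .0075 -.012 1.770
```

```text
t 33.52 pos [ 0.4443  0.0074 -0.0111] yaw 1.769 tilt [ 0.0022 -0.    ] q [-0.17  0.5 ] F [2.1 0.8 4.8] open 0.0456 g 32.4
turn -0.001 then cm [ 0.01 -0.01  0.09]
```

Gripped. It needs to rise more than 42 mm to clear the pins, and it should touch down at a tool z of about -0.021.

>>> servo_tool:
  moves: "1 0 0 -0.1 0;1 0 0 -0.1 0;1 0 0 -0.2 0;1 0 0 -0.4 0;1 0 0 -0.5 0;1 0 0 -0.6 0;1 0 0 -0.6 0;1 0 0 -0.6 0;1 0 0 -0.6 0;1 0 0 -0.6 0;1 0 0 -0.6 0;1 0 0 -1 0;1 0 0 -2 0;1 0 0 -2 0;1 0 0 -2 0;1 0 0 -2 0;1 0 0 -1 0;1 0 0 0 0;1 0 0 0 0"
  force: 40

```text
t: 35.1
tool_pos: [0.4414, 0.0073, 0.1375]
tcp_rot: [0.634, 0.773, -0.001, -0.001]
force: [-1.0, -0.3, -0.3]
opening: 0.0454
gripper_force: 42.1
```

```bash
python3 w.py - red; python3 go.py .6314 -.0121 .14 1.565
```

```text
red [ 0.6315 -0.0121  1.5577] res 0.042 px 5957
35.15 [0.4412 0.0073 0.137 ]
t 35.2 pos [0.4413 0.0073 0.1367] yaw 1.7686 tilt [-0.0039 -0.0001] q [-0.32  0.37] F [ 0.1  0.3 -0.8] open 0.045 g 42.1
turn 0.2036 then cm [-1.83 19.02 -0.33]
```

>>> servo_tool:
  moves: "1 0 0 0 0.104;1 0 0 0 0.104;1 -1 1.5 0 0;1 -1.7 2.5 0 0;1 -2 3 0 0;1 -2 3 0 0;1 -2 3 0 0;1 -1.9 2.9 0 0;1 -1.2 1.8 0 0;1 -0.8 1.3 0 0;1 0 0 0 0;1 0 0 0 0;1 0 0 0 0"

```text
t: 36.28
tool_pos: [0.6302, -0.1195, 0.1362]
tcp_rot: [0.711, 0.704, -0.001, -0.002]
force: [-0.2, 0.0, -0.4]
opening: 0.0448
gripper_force: 42.1
```

```bash
python3 w.py - red; python3 go.py .6315 -.0121 .03 1.56
```

```text
red [ 0.6304 -0.0113  1.5616] res 0.313 px 4770
36.3333 [ 0.6304 -0.1192  0.1367]
t 36.38 pos [ 0.6307 -0.1192  0.1371] yaw 1.5617 tilt [-0.0021  0.0013] q [-0.07  0.4 ] F [-0.3 -0.2 -1.2] open 0.0452 g 42.1
turn 0.0017 then cm [10.71 -0.04 10.71]
```

>>> servo_tool:
  moves: "1 1 0 0 0;1 2.5 0 0 0;1 3 0 0 0;1 2.2 0 0 0;1 1.3 0 0 0;1 0.7 0 1 0;1 0 0 2 0;1 0 0 3 0;1 0 0 2.5 0;1 0 0 1.5 0;1 0 0 0.7 0;1 0 0 0 0;1 0 0 0 0;1 0 0 0 0"

```text
t: 37.55
tool_pos: [0.6341, -0.0143, 0.0319]
tcp_rot: [0.711, 0.703, 0.001, 0.001]
force: [0.8, -0.3, -0.7]
opening: 0.0451
gripper_force: 42.1
```

```bash
python3 go.py .6312 -.0119 -.021 1.561
```

```text
t 37.55 pos [ 0.6341 -0.0143  0.0319] yaw 1.5602 tilt [ 0.0027 -0.0007] q [-0.21  0.29] F [ 0.8 -0.3 -0.7] open 0.0451 g 42.1
turn -0.0008 then cm [ 0.23 -0.29  5.29]
```

>>> servo_tool:
  moves: "1 0.2 -0.28 1 0;1 0 0 1.5 0;1 0 0 1.1 0;1 0 0 0.6 0;1 0 0 0.3 0;1 0 0 0 0;1 0 0 0 0;1 0 0 0 0"

```text
t: 38.22
tool_pos: [0.6308, -0.0117, -0.0138]
tcp_rot: [0.711, 0.704, 0.0, 0.001]
force: [-0.0, -0.4, -1.6]
opening: 0.0456
gripper_force: 42.1
```

```bash
python3 go.py .6312 -.0119 -.021 1.561
```

```text
t 38.22 pos [ 0.6308 -0.0117 -0.0138] yaw 1.5608 tilt [ 0.0013 -0.0003] q [-0.2   0.31] F [-0.  -0.4 -1.6] open 0.0456 g 42.1
turn -0.0002 then cm [-0.02  0.04  0.72]
```

>>> servo_tool:
  moves: "1 0 0.05 0.25 0;1 0 0 0.15 0;1 0 0 0.12 0;1 0 0 0.06 0;1 0 0 0.05 0;1 0 0 0 0;1 0 0 0 0"

```text
t: 38.8
tool_pos: [0.6308, -0.0115, -0.0207]
tcp_rot: [0.711, 0.704, 0.0, 0.0]
force: [-0.4, -0.4, -0.7]
opening: 0.0453
gripper_force: 42.1
```

>>> servo_tool:
  moves: "1 0 0 0.06 0;1 0 0 0.05 0;1 0 0 0 0;1 0 0 0 0"

```text
t: 39.13
tool_pos: [0.6308, -0.0115, -0.0208]
tcp_rot: [0.711, 0.704, 0.0, 0.0]
force: [-1.6, -0.8, 6.0]
opening: 0.0452
gripper_force: 42.7
```

>>> servo_tool:
  moves: "0.5 0 0 0 0;0.4 0 0 0 0;0.2 0 0 0 0;0 0 0 0 0;0 0 0 0 0;0 0 0 0 0;0 0 0 -1 0;0 0 0 -2 0;0 0 0 -3.5 0;0 0 0 -4 0;0 0 0 -4 0;0 0 0 -2.5 0;0 0 0 -1 0;0 -2.5 0 0 0;0 -2.5 0 0 0;0 0 0 0 0;0 0 0 0 0"

```text
t: 40.55
tool_pos: [0.6292, -0.064, 0.1578]
tcp_rot: [0.712, 0.702, -0.001, -0.0]
force: [1.0, 0.3, -0.1]
opening: 0.0851
gripper_force: 0.0
```

```bash
python3 go.py
python3 - <<'E'
from w import *
s,im,K,E=wcam()
a=cv2.resize(im[10:310,140:440],(400,400),interpolation=cv2.INTER_CUBIC)
b=cv2.resize(capture("side")[100:400,90:390],(400,400),interpolation=cv2.INTER_CUBIC)
cv2.imwrite("pics/end.png",np.hstack([a,b])[:,:,::-1])
for c in((-.075,-.023),(.075,-.023),(.075,.023),(-.075,.023)):
    u=proj(place(np.array([[*c,.032]]),(.6312,-.0119,1.561)),K,E)[0];print(((u+.5-[140,10])*4/3-.5).round(0))
E
```

```text
t 40.55 pos [ 0.6292 -0.064   0.1578] yaw 1.5563 tilt [-0.0016 -0.0011] q [-0.17  0.3 ] F [ 1.   0.3 -0.1] open 0.0851 g 0.0
[220. 261.]
[227.  22.]
[149.  22.]
[155. 261.]
```

View pics/end.png

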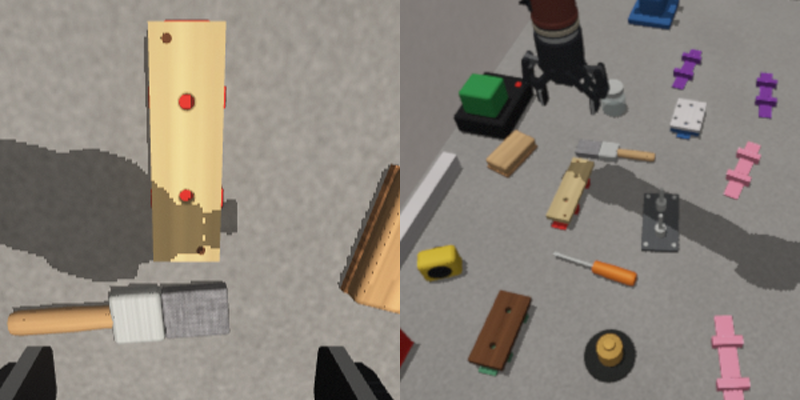

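The board is within about 1 mm of centre on the red rest, all the pieces are in place, and the jar is standing.

```bash
python3 -c "
from station import *
print(sign_off())"
```

```text
the job is handed in; nothing more can be done
None
```

The jig is apart and the job is handed in at about 41 s: weight, guide plate, walnut block and plywood board each sit within about 1 mm of centre on their places, and the jar was not touched.

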